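Let the propped lid of the parts washer down on a finger

TASK

The sheet-metal lid of the small parts washer stands open on a prop rod at its right-hand end; shut it so that the washer can be started. Slip a finger under the lid's front lip near the rod, knock the rod outward from under the lid with that finger so that the lid drops onto the finger at once, and let the lid down slowly on the finger until it is fully shut, without a bang. Grip and lift nothing, do not raise the lid any further open, and leave the things round the washer where they stand.

Things in the scene. Friction and masses are not known exactly. Their poses are not given: they have to be found in the camera images.
- parts_washer: Parts washer, fixed: open steel tank 120 mm deep (its x) by 180 mm wide (its y), rim 120 mm up; basket inside. Origin: centre of its underside; its x points from front to back, its y to the left seen from the front. Front wall at x = -60 mm (timer knob to -75 mm, below 45 mm). Lid and rod are parts of it; the rod stands on its right side (negative y).
- lid_hinge (a point): Middle of the lid's hinge line, which runs along the washer's y, 65 mm behind the tank's centre, 124 mm above the worktop. The underside of the lid lies in a plane through this line.
- washer_lid (a joint): Angle of the lid: 0 shut (level), growing as it opens; 0.60 at the start, propped. Flat steel sheet, 2.5 mm thick, 188 mm wide, 0.22 to 0.41 kg, almost no friction: unheld, it falls shut in about 0.13 s. Its lip stands out 30 mm before the front wall when shut, so a finger can stay under the lip, in front of the tank, until it is shut.
- lid_lip (a point): Middle of the front edge of the lid's lip, 155 mm from the hinge line: a round hem of 3 mm radius that runs along the washer's y from 108 mm right of this point to 106 mm left of it. About 88 mm higher when propped than when shut.
- lid_stay (a joint): Angle of the prop rod: 0 upright under the lid, growing as it swings outward (to the right) and down about a pivot that runs along the washer's x. Out from under the lid it falls by itself and hangs beside the tank at 2.75. It cannot swing inward.
- stay_pivot (a point): Pivot of the prop rod on the right side of the tank: 55 mm before the tank's centre, 100 mm right of it, 108 mm above the worktop.
- stay_tip (a point): Centre of the rod's ball tip (radius 5 mm); the rod is a 7 mm round bar, 92 mm from pivot to here. At the start it stands under the right end of the lip, 13 mm behind the front edge and 8 mm inside the lid's right edge, behind a rib 2 mm high. A sideways push of about 2 to 6 N near the tip, outward, takes it over the rib; after 10 to 15 mm of tip travel the lid is free.
- brush: Loose bystander: small brush with a wooden handle, 142 x 29 x 12 mm, lying to the left of the washer; origin at the centre of its underside.
- marked_piece_a: Loose bystander: metal bush, 19 mm in diameter and 30 mm high, standing before the washer's left half; origin at the centre of its underside.
- marked_piece_b: Loose bystander: a second such bush beside the first.
- v_block: Loose bystander: steel V-block, 28 x 36 x 30 mm, to the right of the washer; origin at the centre of its underside.
- collet_nut: Loose bystander: black ring nut, 38 mm in diameter, 18 mm high, to the right of the washer; origin at the centre of its underside.
- marker_black: Loose bystander: marker pen, 128 mm long and 16 mm thick, lying on the right of the worktop; origin at the centre of its underside.

How it is judged:
By the outcome, as a careful person would: the job done as asked, in the order asked, and still so for the second after the job is handed in, with the robot touching nothing.
It also fails if it takes over 51 s, if anything falls off the work surface, if the arm or the gripper's body presses on something with over 40 N, if the wrist force passes 120 N, or if a joint passes its speed limit or range.

ROBOT

A 6-joint arm with a two-finger parallel gripper is mounted at the origin on a cart in front of the work surface, level with it; the furniture and walls round the work are solid. World frame = base frame: x ahead of the robot, y to its left, z up, the work surface at z = 0. Lengths are in mm, angles in degrees, forces in N, time in s.
With the tool pointing down it reaches from about 150 to 775 mm from the base axis. Payload 6.1 kg.
Tool frame: the origin (TCP) lies midway between the tips of the shut fingers; the grasp point (between the pads) lies ctrl.tcp_to_grasp behind it (ctrl.tcp_to_grasp is the distance from the TCP to the grasp point, in mm); x points along the fingers, z is the direction in which the jaws open and shut, and the axes are right-handed (so a half turn about x gives the same grasp; the last joint's range is limited). The gripper opens to 85 mm and grips with 20 to 120 N. Pads are 22 mm wide; open, the fingers measure 114 mm over their backs; the gripper's body (76 mm by 85 mm) begins 54 mm behind the grasp point. The pads swing forward as they close: fully open they stand 13 mm farther back than shut.
Start: joints at [73.224, 7.208, -2.269, 80.523, 0, 90], TCP at [151.526, 502.641, 231.295] pointing down, gripper open.
Joint ranges: [-155.77, 155.77], [-54.66, 111.73], [-72.52, 77.12], [-102.08, 115.82], [-83.92, 84.16], [-180, 180]. Speed limits (degrees/s): [136.94, 136.94, 172.46, 180, 180, 180].

INTERFACE

Orientations are given as [roll, pitch, yaw] about the fixed x, y, z axes, in that order (R = Rz(yaw) Ry(pitch) Rx(roll)).
In Python, from rig import ctrl gives the robot as it stands.
- The arm moves only by the tool move_arm, never from a script. Its argument "motion" is a list of rows, each an object with "delta_pos": the shift along the tool's x, y, z in cm, a list of three; "delta_rot": the turn, a rotation vector about the tool's x, y, z in rad, a list of three. A call has 1 to 8 rows; each row is the pose to reach, as a shift and turn from the pose commanded when the call began, along the tool's axes at that moment; what a row does not reach only later rows make up. A row lasts 1/8 s, in which the tool goes at most 62.5 mm and 10.7 degrees, less where a joint would pass 70% of its speed; a pose out of reach is approached as far as the arm can. A call with a gripper value outside its range is refused whole. "claw" is the opening, from 0 (shut) to 1 (fully open), set as the call begins (left out, the last holds). The fingers move at their own pace and stop on an object; "force" is the grip in N (left out, the last holds). Time passes only in rows, so rows that repeat a pose let the fingers close. It gives the time, the measured TCP pose, the force and the opening at its end, in the units of the state.
- ctrl.observe(): the state, without advancing time (a new reading comes with each control period).
- ctrl.get_image(name): name is "scene" or "top"; returns a dict with "pixels" (400x640x3 uint8, red, green, blue), "fx", "fy", "cx", "cy" (pixels), "cam_to_world" (4x4, takes a point from camera to world coordinates). Camera axes: x right, y up, looking along -z (the intrinsics and any distortion apply to the point x, -y, -z); pixel columns grow to the right and rows downward; lengths in mm; the calibration is good to about 2 mm. A picture is of the moment at which its call begins. There is no depth.
- ctrl.job_done(): hands the job in, once; it reports no verdict.
The state is a dict: "time": time; "joint_positions": joint angles; "joint_vel": joint speeds; "tau": joint torques, N m; "eef_pos": TCP position; "eef_rot": TCP orientation; "ft_force": force on the tool from outside, world axes, zero at the start; "torque": the same for the moment, N m; "grip_width": finger opening in mm.
Only numpy, scipy, OpenCV 4.12 (cv2) and the standard library are available. Lean on these libraries where they do the work, as an engineer would, in place of code of your own. Each camera call takes 0.05 s, during which the arm holds its last target.

## Working session

There is one attempt and no reset: what is moved stays moved. The work goes in short steps, Python scripts to look and compute and a tool call to move; the robot and the scene stay as the last step left them, time stands still between calls to the robot, and variables do not carry over. Pictures are saved under pics/ and viewed, and the job is handed in when it is done.

Besides the shell and the picture viewer there is one more tool, called after "Emit:" as a command line: name --argument value ..., lists and objects as JSON in quotes. move_arm: Moves the arm, as the interface text tells. Its arguments: {"type":"object","properties":{"motion":{"type":"array","items":{"type":"object","properties":{"delta_pos":{"type":"array","items":{"type":"number"}},"delta_rot":{"type":"array","items":{"type":"number"}}}}},"claw":{"type":"number"},"force":{"type":"number"}},"required":["motion"]}

```bash
mkdir -p pics; ls; python3 - <<'E'
from rig import ctrl
import cv2,numpy as np
print(ctrl.observe(), ctrl.tcp_to_grasp)
for n in("scene","top"):
    d=ctrl.get_image(n); cv2.imwrite(f"pics/{n}0.png",d["pixels"][:,:,::-1])
    print(n,d["fx"],d["fy"],d["cx"],d["cy"],[k for k in d]); print(np.round(d["cam_to_world"],3))
E
```

```text
pics
{'time': 0.0, 'joint_positions': array([ 7.32243406e+01,  7.24285520e+00, -2.32633091e+00,  8.05228823e+01,
        1.38058176e-03,  9.00025393e+01]), 'joint_vel': array([-0.01791051,  0.01969678,  0.03304235,  0.0120632 ,  0.04124745,
        0.01673076]), 'tau': array([ 6.42722807e-04, -4.35913646e+01,  3.52924418e+01,  1.71170494e-02,
        4.65074856e-05, -1.05216177e-06]), 'eef_pos': array([151.40643732, 502.27801879, 230.51453761]), 'eef_rot': array([ 179.143444  ,   89.90792127, -107.63475579]), 'ft_force': array([-0.88846951, -0.18949578, -0.37952769]), 'torque': array([-0.02298762,  0.03801113, -0.04375775]), 'grip_width': 85.20426824773028} 18.700000000000003
scene 443.17179502715186 443.17179502715186 317.0307970697042 203.35484381040348 ['pixels', 'fx', 'fy', 'cx', 'cy', 'cam_to_world']
[[ 4.80000e-01  4.14000e-01 -7.74000e-01 -2.54947e+02]
 [-8.77000e-01  2.51000e-01 -4.10000e-01 -4.99895e+02]
 [ 2.40000e-02  8.75000e-01  4.83000e-01  6.69117e+02]
 [ 0.00000e+00  0.00000e+00  0.00000e+00  1.00000e+00]]
top 361.95413441660236 361.95413441660236 318.5538478403531 190.5257832339404 ['pixels', 'fx', 'fy', 'cx', 'cy', 'cam_to_world']
[[-2.40000e-02  9.87000e-01 -1.60000e-01  4.25242e+02]
 [-9.99000e-01 -2.90000e-02 -3.00000e-02 -6.66930e+01]
 [-3.40000e-02  1.60000e-01  9.87000e-01  9.85936e+02]
 [ 0.00000e+00  0.00000e+00  0.00000e+00  1.00000e+00]]
```

View pics/scene0.png

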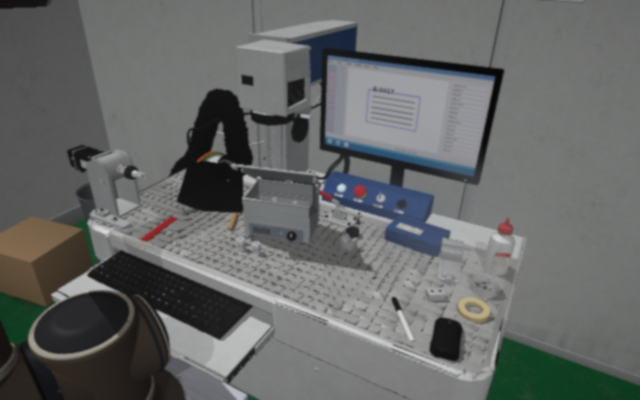

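View pics/top0.png

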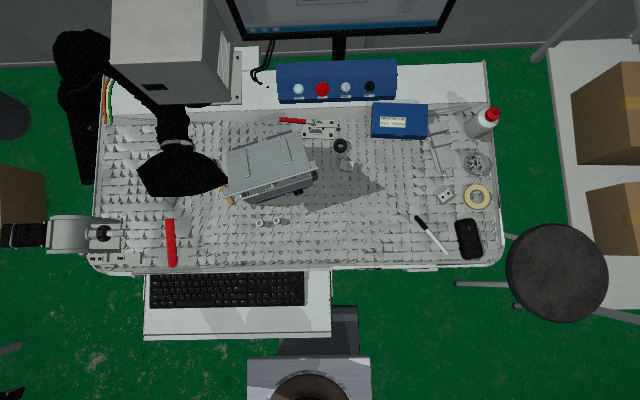

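```bash
cat > h.py <<'E'
import numpy as np,cv2
from rig import ctrl
CAM={}
def get(n):
    d=ctrl.get_image(n); CAM[n]=d; return d
def proj(d,p):
    T=np.array(d["cam_to_world"]); p=np.atleast_2d(p)
    q=(p-T[:3,3])@T[:3,:3]
    return np.c_[d["cx"]+d["fx"]*q[:,0]/-q[:,2], d["cy"]-d["fy"]*q[:,1]/-q[:,2]]
def ray(d,u,v):
    T=np.array(d["cam_to_world"]); r=T[:3,:3]@np.array([(u-d["cx"])/d["fx"],-(v-d["cy"])/d["fy"],-1]); return T[:3,3],r
def atz(d,u,v,z):
    o,r=ray(d,u,v); return o+r*(z-o[2])/r[2]
def crop(d,u0,v0,w,h,s,fn,pts=None):
    im=cv2.resize(d["pixels"][v0:v0+h,u0:u0+w,::-1],None,fx=s,fy=s,interpolation=cv2.INTER_CUBIC)
    if pts is not None:
        for p in pts: cv2.circle(im,(int((p[0]-u0+.5)*s),int((p[1]-v0+.5)*s)),3,(0,0,255),1)
    cv2.imwrite(fn,im)
E
python3 - <<'E'
from h import *
t=get("top"); s=get("scene")
crop(t,200,110,160,120,5,"pics/t1.png"); crop(s,220,140,160,120,5,"pics/s1.png")
print(proj(t,ctrl.observe()["eef_pos"]),proj(s,ctrl.observe()["eef_pos"]))
E
```

```text
[[ 48.34292184 395.72851462]] [[-11.71204491 186.4163367 ]]
```

View pics/t1.png

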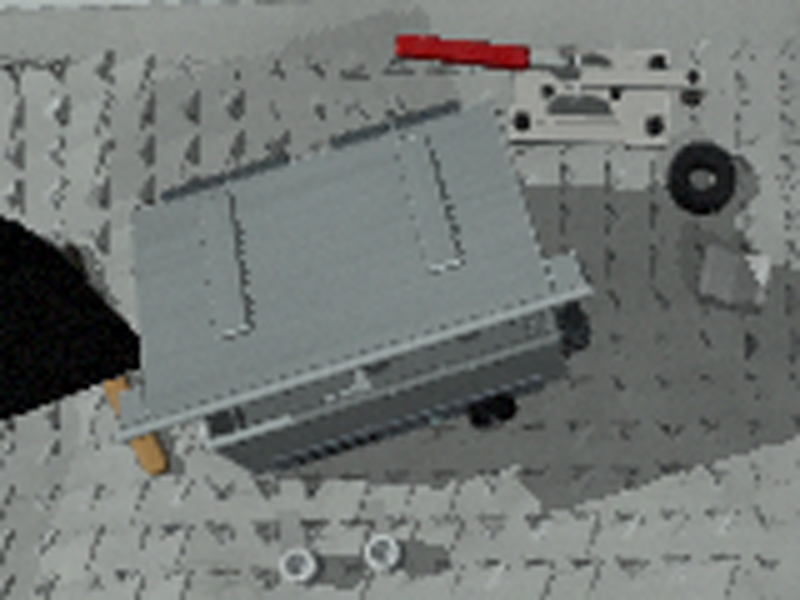

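View pics/s1.png

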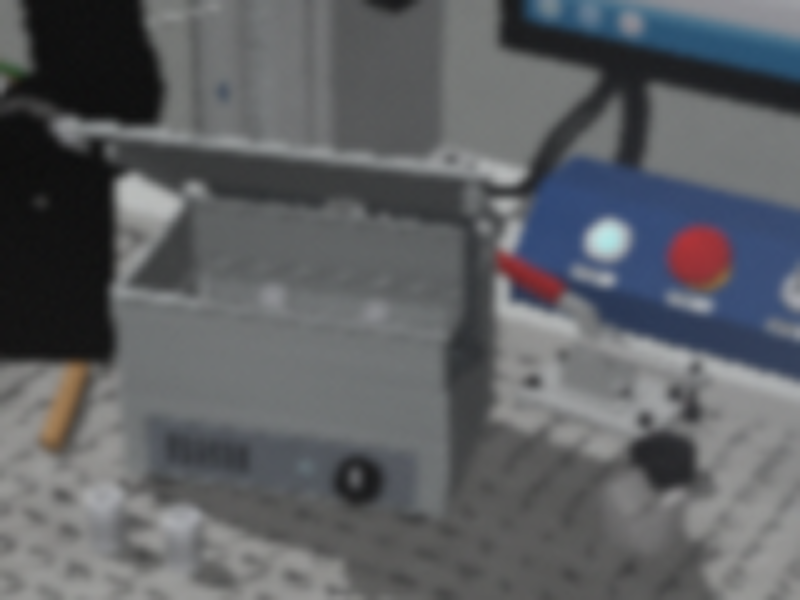

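```bash
cat >> h.py <<'E'
def wpts(th=0.6):
    c,s_=np.cos(th),np.sin(th)
    L=lambda r,y:[65-r*c,y,124+r*s_]
    return dict(hemL=L(155,106),hemR=L(155,-108),hl=L(0,94),hr=L(0,-94),rimFL=[-60,90,120],rimFR=[-60,-90,120],bFR=[-60,-90,0],bFL=[-60,90,0],
      tip=[-55,-100,200],piv=[-55,-100,108])
def w2w(pose,p):
    x,y,a=pose; c,s=np.cos(a),np.sin(a); p=np.atleast_2d(np.array(p,float))
    return np.c_[x+c*p[:,0]-s*p[:,1], y+s*p[:,0]+c*p[:,1], p[:,2]]
E
python3 - <<'E'
from h import *
from scipy.optimize import least_squares
t=get("top"); s=get("scene")
P=wpts()
ob=[(t,'hemL',223.6,197),(t,'hemR',318,168),(t,'hl',227,151.6),(t,'hr',300,131),(t,'rimFL',241.6,199),
(s,'hemL',233,166),(s,'rimFL',243.6,198.4),(s,'rimFR',311,207),(s,'bFR',308,243),(s,'bFL',246,235.6)]
f=lambda q:np.concatenate([proj(d,w2w(q,P[k]))[0]-[u,v] for d,k,u,v in ob])
r=least_squares(f,[450,30,0.3],x_scale=[100,100,1],loss='soft_l1')
print(r.x,np.degrees(r.x[2])); print([(o[1],*np.round(e,1)) for o,e in zip(ob,f(r.x).reshape(-1,2))])
np.save('pose.npy',r.x)
A=np.array(list(P.values()))
crop(t,200,110,160,120,5,"pics/t2.png",proj(t,w2w(r.x,A))); crop(s,220,140,160,120,5,"pics/s2.png",proj(s,w2w(r.x,A)))
for k in P: print(k,np.round(w2w(r.x,P[k])[0],1))
for n,u,v,z in [('a',200+298/5,110+565/5,30),('b',200+382/5,110+552/5,30),('nut',200+702/5,110+178/5,18),('v',200+735/5,110+275/5,30)]: print(n,atz(t,u,v,z))
E
```

```text
[6.32422125e+02 7.65593121e+01 2.69327499e-01] 15.431328998592177
[('hemL', np.float64(1.2), np.float64(-0.3)), ('hemR', np.float64(0.6), np.float64(0.3)), ('hl', np.float64(-0.1), np.float64(-0.1)), ('hr', np.float64(-0.5), np.float64(-1.4)), ('rimFL', np.float64(0.1), np.float64(0.0)), ('hemL', np.float64(0.7), np.float64(-0.9)), ('rimFL', np.float64(-1.4), np.float64(-0.8)), ('rimFR', np.float64(-1.7), np.float64(-0.2)), ('bFR', np.float64(0.6), np.float64(3.1)), ('bFL', np.float64(-1.3), np.float64(0.7))]
hemL [543.6 162.  211.5]
hemR [600.5 -44.3 211.5]
hl [670.1 184.5 124. ]
hr [720.1   3.2 124. ]
rimFL [550.6 147.3 120. ]
rimFR [598.5 -26.2 120. ]
bFR [598.5 -26.2   0. ]
bFL [550.6 147.3   0. ]
tip [606.  -34.5 200. ]
piv [606.  -34.5 108. ]
a [498.05175414 121.02267413  30.        ]
b [503.76425018  76.21853699  30.        ]
nut [ 706.48594833 -100.4475033    18.        ]
v [ 648.27450003 -116.00537829   30.        ]
```

View pics/t2.png

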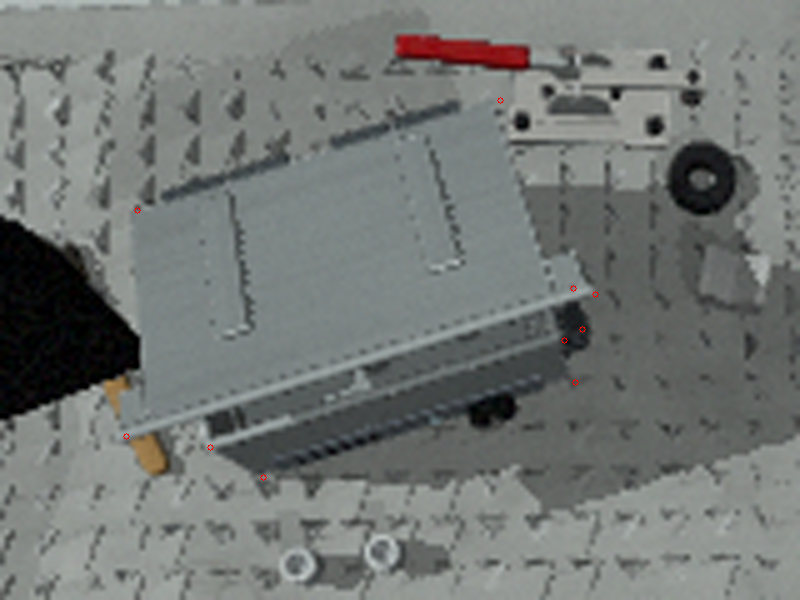

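View pics/s2.png

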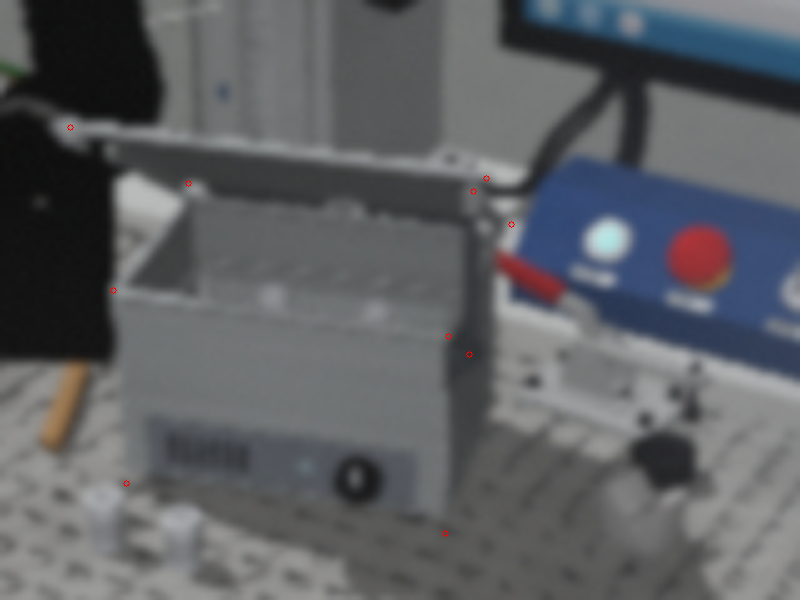

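```bash
cat >> h.py <<'E'
from scipy.spatial.transform import Rotation as Ro
def meas():
    o=ctrl.observe(); return np.array(o["eef_pos"]),Ro.from_euler('xyz',o["eef_rot"],degrees=True),o
def rowto(p0,R0,p,R):
    return np.round(R0.inv().apply(np.array(p)-p0)/10,2).tolist(), np.round((R0.inv()*R).as_rotvec(),3).tolist()
def wR(pose,up=0,yaw=0,flip=1):
    a=pose[2]+yaw; x=np.array([np.cos(a)*np.cos(up),np.sin(a)*np.cos(up),np.sin(up)]); z=np.array([-np.sin(a),np.cos(a),0])*flip
    return Ro.from_matrix(np.c_[x,np.cross(z,x),z])
E
python3 - <<'E'
from h import *
from scipy.optimize import least_squares
t=get("top"); s=get("scene")
P=wpts()
ob=[(t,'hemL',223.6,197),(t,'hemR',318,168),(t,'hl',227,151.6),(t,'hr',300,131),(t,'rimFL',241.6,199),
(s,'hemL',233,166),(s,'rimFL',243.6,198.4),(s,'rimFR',311,207)]
f=lambda q:np.concatenate([proj(d,w2w(q,P[k]))[0]-[u,v] for d,k,u,v in ob])
r=least_squares(f,[450,30,0.3],x_scale=[100,100,1],loss='soft_l1')
print(r.x); print([(o[1],*np.round(e,1)) for o,e in zip(ob,f(r.x).reshape(-1,2))])
np.save('pose.npy',r.x)
for q in ([0,0,0],[300,0,0],[400,300,0]): print(proj(t,q),proj(s,q))
p,R,o=meas(); print(p,"R\n",np.round(R.as_matrix(),3))
for fl in(1,-1):
    W=wR(r.x,flip=fl); print(fl,(R.inv()*W).as_rotvec(), np.degrees((R.inv()*W).magnitude()))
tgt=w2w(r.x,[[-150,-78,187]])[0];print(tgt)
crop(t,295,140,50,40,14,"pics/t3.png")
crop(s,300,160,50,50,12,"pics/s3.png")
E
```

```text
[6.31950587e+02 7.63962607e+01 2.68752984e-01]
[('hemL', np.float64(1.2), np.float64(-0.1)), ('hemR', np.float64(0.7), np.float64(0.5)), ('hl', np.float64(-0.0), np.float64(0.1)), ('hr', np.float64(-0.4), np.float64(-1.2)), ('rimFL', np.float64(0.1), np.float64(0.2)), ('hemL', np.float64(0.6), np.float64(-0.8)), ('rimFL', np.float64(-1.4), np.float64(-0.7)), ('rimFR', np.float64(-1.8), np.float64(-0.1))]
[[309.51168469 421.68202107]] [[113.86409483 420.12523466]]
[[307.26333292 297.78337291]] [[229.71519712 310.11047348]]
[[195.9344462  261.79234182]] [[162.45152986 247.02188722]]
[151.5079672  502.60403352 231.18735962] R
 [[-0.    -0.957  0.289]
 [-0.     0.289  0.957]
 [-1.    -0.    -0.   ]]
1 [-0.43981345 -0.44013457 -1.52570422] 94.4064711249174
-1 [ 1.90339559 -1.90350368  0.54912202] 157.40993290673765
[508.04646457 -38.63316376 187.        ]
```

View pics/t3.png

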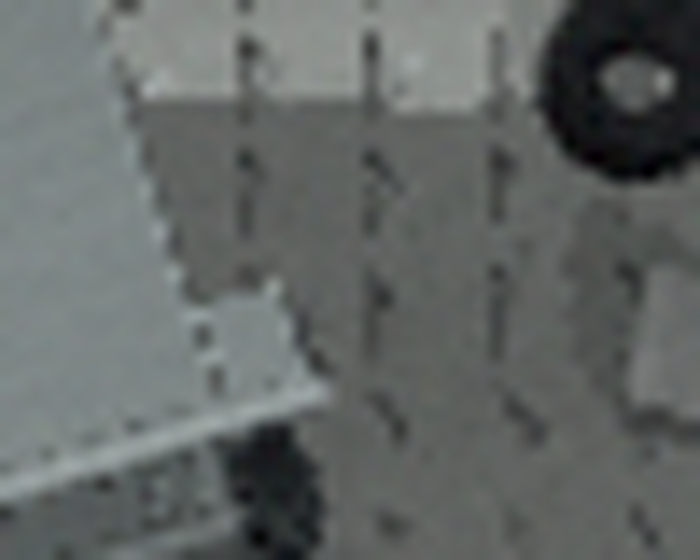

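View pics/s3.png

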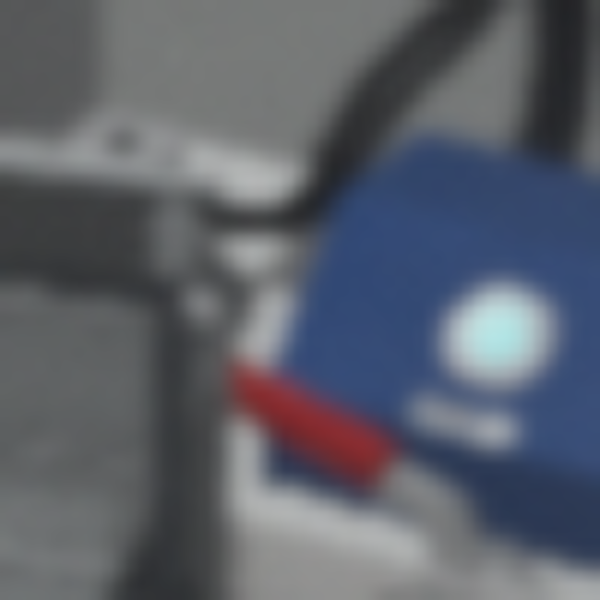

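```bash
python3 - <<'E'
from h import *
from scipy.spatial.transform import Slerp
q=np.load('pose.npy'); p,R,o=meas()
W=wR(q); tgt=w2w(q,[[-170,-76,187]])[0]
rv=(R.inv()*W).as_rotvec()
for i in range(1,17):
    f=i/16; pp=p+(tgt-p)*f+[0,0,40*np.sin(np.pi*f)]; d,r=rowto(p,R,pp,R*Ro.from_rotvec(rv*f))
    if i%2==0: print(i,d,r,np.round(pp))
E
```

```text
2 [-0.98, -5.99, -5.3] [-0.055, -0.055, -0.191] [194. 435. 241.]
4 [-1.72, -11.99, -10.61] [-0.11, -0.11, -0.381] [236. 366. 248.]
6 [-2.04, -17.98, -15.91] [-0.165, -0.165, -0.572] [278. 298. 252.]
8 [-1.79, -23.98, -21.21] [-0.22, -0.22, -0.763] [320. 230. 249.]
10 [-0.93, -29.97, -26.52] [-0.275, -0.275, -0.954] [362. 162. 241.]
12 [0.49, -35.97, -31.82] [-0.33, -0.33, -1.144] [404.  94. 226.]
14 [2.34, -41.96, -37.12] [-0.385, -0.385, -1.335] [446.  26. 208.]
16 [4.43, -47.96, -42.43] [-0.44, -0.44, -1.526] [488. -42. 187.]
```

Emit:
move_arm --claw 0 --motion '[{"delta_pos":[-0.5,-3,-2.65],"delta_rot":[-0.028,-0.028,-0.095]},{"delta_pos":[-1,-6,-5.3],"delta_rot":[-0.055,-0.055,-0.19]},{"delta_pos":[-1.4,-9,-8],"delta_rot":[-0.083,-0.083,-0.286]},{"delta_pos":[-1.7,-12,-10.6],"delta_rot":[-0.11,-0.11,-0.38]},{"delta_pos":[-1.9,-15,-13.3],"delta_rot":[-0.138,-0.138,-0.477]},{"delta_pos":[-2,-18,-15.9],"delta_rot":[-0.165,-0.165,-0.572]},{"delta_pos":[-1.9,-21,-18.6],"delta_rot":[-0.193,-0.193,-0.668]},{"delta_pos":[-1.8,-24,-21.2],"delta_rot":[-0.22,-0.22,-0.763]}]'

```text
time: 1.4
eef_pos: [320.5, 229.5, 249.6]
eef_rot: [-80.6, 44.4, 6.0]
ft_force: [-0.0, 0.0, -0.1]
grip_width: 0.2
```

```bash
python3 - <<'E'
from h import *
q=np.load('pose.npy'); p,R,o=meas()
W=wR(q); tgt=w2w(q,[[-170,-76,187]])[0]
rv=(R.inv()*W).as_rotvec(); print(o['joint_positions'],p,tgt)
for i in range(1,9):
    f=i/8; pp=p+(tgt-p)*f+[0,0,15*np.sin(np.pi*f)]; d,r=rowto(p,R,pp,R*Ro.from_rotvec(rv*f))
    print(i,d,r,np.round(pp))
E
```

```text
[ 61.94638407 -33.97849239 -43.89375432  50.31346775 -36.28168399
  55.35361993] [320.46677059 229.53699729 249.55238678] [488.23335047 -42.01554606 187.        ]
1 [1.38, -1.63, -3.37] [-0.027, -0.027, -0.095] [341. 196. 247.]
2 [2.82, -3.21, -6.76] [-0.055, -0.055, -0.19] [362. 162. 245.]
3 [4.38, -4.66, -10.16] [-0.082, -0.082, -0.285] [383. 128. 240.]
4 [6.08, -5.97, -13.59] [-0.109, -0.109, -0.38] [404.  94. 233.]
5 [7.94, -7.12, -17.05] [-0.137, -0.137, -0.475] [425.  60. 224.]
6 [9.95, -8.12, -20.52] [-0.164, -0.164, -0.57] [446.  26. 213.]
7 [12.08, -9.01, -24.02] [-0.191, -0.191, -0.664] [467.  -8. 201.]
8 [14.26, -9.83, -27.53] [-0.219, -0.219, -0.759] [488. -42. 187.]
```

Emit:
move_arm --motion '[{"delta_pos":[1.4,-1.6,-3.4],"delta_rot":[-0.027,-0.027,-0.095]},{"delta_pos":[2.8,-3.2,-6.8],"delta_rot":[-0.055,-0.055,-0.19]},{"delta_pos":[4.4,-4.7,-10.2],"delta_rot":[-0.082,-0.082,-0.285]},{"delta_pos":[6.1,-6.0,-13.6],"delta_rot":[-0.109,-0.109,-0.38]},{"delta_pos":[7.9,-7.1,-17.0],"delta_rot":[-0.137,-0.137,-0.475]},{"delta_pos":[9.9,-8.1,-20.5],"delta_rot":[-0.164,-0.164,-0.57]},{"delta_pos":[12.1,-9.0,-24.0],"delta_rot":[-0.191,-0.191,-0.664]},{"delta_pos":[14.3,-9.8,-27.5],"delta_rot":[-0.219,-0.219,-0.759]}]'

```text
time: 2.4
eef_pos: [493.5, -20.9, 277.5]
eef_rot: [-87.8, 11.2, 15.6]
ft_force: [2.8, 1.5, 0.4]
grip_width: 0.2
```

```bash
cat > st.py <<'E'
from h import *
import sys
q=np.load('pose.npy'); p,R,o=meas()
c,s=np.cos(q[2]),np.sin(q[2]); d=p-np.array([q[0],q[1],0])
print("t",o['time'],"washer-frame TCP",np.round([c*d[0]+s*d[1],-s*d[0]+c*d[1],d[2]],1),"rotvec to ideal",np.round((R.inv()*wR(q)).as_rotvec(),3))
print("F",np.round(o['ft_force'],2),"j",np.round(o['joint_positions'],1))
if len(sys.argv)>1:
    n=sys.argv[1]
    A=np.array(list(wpts().values())) if len(sys.argv)<3 else np.array(list(wpts(float(sys.argv[2])).values()))
    t=get("top"); sc=get("scene")
    a=t["pixels"][110:230,200:360,::-1]; b=sc["pixels"][140:260,220:380,::-1]
    im=np.vstack([cv2.resize(k,None,fx=2.5*1,fy=2.5,interpolation=cv2.INTER_CUBIC) for k in (a,b)])
    im=np.hstack([cv2.resize(k,None,fx=5,fy=5,interpolation=cv2.INTER_CUBIC)[:, 300:700] for k in (a,b)])
    cv2.imwrite(f"pics/{n}.png",im)
E
python3 st.py a1
```

```text
t 2.4 washer-frame TCP [-159.3  -57.   277.5] rotvec to ideal [-0.038  0.    -0.195]
F [2.79 1.47 0.43] j [-24.8 -37.4 -72.4 -20.4  39.5  -7.2]
```

View pics/a1.png

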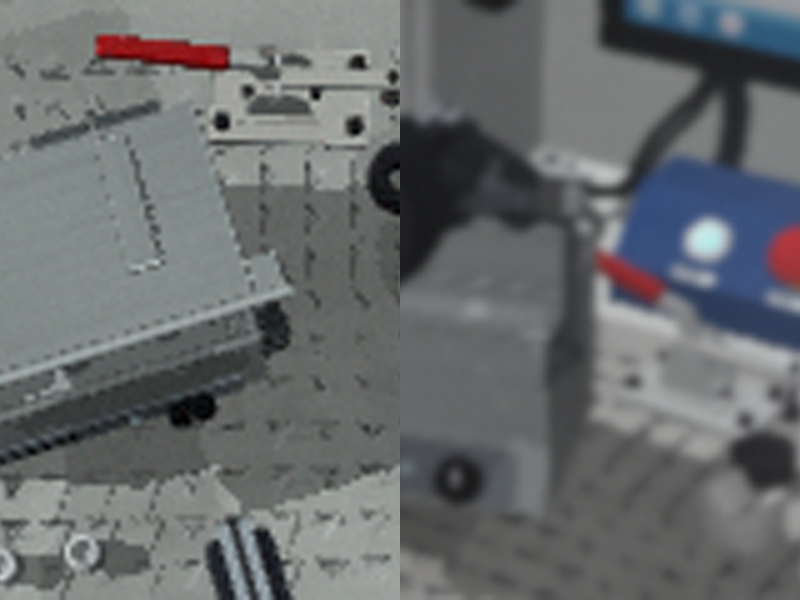

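```bash
cat > data.py <<'E'
D=[([73.22434,7.24,-2.31,80.523,0,90.0],[151.508,502.604,231.187]),
([61.94638407,-33.97849239,-43.89375432,50.31346775,-36.28168399,55.35361993],[320.46677,229.53700,249.55239])]
E
python3 - <<'E'
from h import *
from data import D
from scipy.optimize import least_squares
p,R,o=meas(); D.append((o['joint_positions'],p)); print(D[-1])
Rs=R.as_matrix()
def fk(q,k):
    a,h,L1,b,L2,c,d4,dt=k; j=np.radians(q)
    r=a; z=h
    ux=lambda t:np.array([np.cos(t),-np.sin(t)])  # pitched down by t
    un=lambda t:np.array([np.sin(t),np.cos(t)])
    v=np.array([a,h])+L1*un(j[1])+b*ux(j[1]); f=j[1]-j[2]; v=v+L2*ux(f)+c*un(f); g=f+j[3]; v=v+d4*ux(g)
    t3=np.array([v[0],0,v[1]]); td=np.cos(j[4])*np.array([np.cos(g),0,-np.sin(g)])+np.sin(j[4])*np.array([0,1,0]); 
    t3=t3+dt*td; M=Ro.from_euler('z',j[0]).as_matrix(); return M@t3,M@td
for x,pp in D: print(np.round(fk(x,[0]*8)[1],3))
print(Rs[:,0])
k0=np.array([0,150,300,0,300,0,0,250.])
def f(k): return np.r_[np.concatenate([fk(x,k)[0]-pp for x,pp in D])*10,(k-k0)*0.01]
r=least_squares(f,k0); print(np.round(r.x,1),np.round(r.fun[:9]/10,2))
E
```

```text
(array([-25.45775675, -36.4945548 , -72.30055923, -20.49144609,
        39.16636165,  -7.13447588]), array([495.9419244 , -29.40321019, 271.37901888]))
[-0.    -0.001 -1.   ]
[ 0.71   0.075 -0.7  ]
[ 0.947  0.249 -0.205]
[ 0.94665556  0.24881821 -0.20477486]
[ 1.083e+02  7.950e+01  4.824e+02 -2.000e-01  3.435e+02  1.070e+02
  7.990e+01  2.955e+02] [ 0. -0. -0.  0.  0.  0. -0.  0. -0.]
```

Emit:
move_arm --motion '[{"delta_pos":[0,0,0],"delta_rot":[0,0,0]},{"delta_pos":[1,0,0],"delta_rot":[0,0,0]},{"delta_pos":[2,0,0],"delta_rot":[0,0,0]}]'

```text
time: 2.88
eef_pos: [512.8, -11.3, 271.5]
eef_rot: [-87.6, 11.4, 15.9]
ft_force: [-0.1, -0.0, 0.5]
grip_width: 0.1
```

```bash
python3 st.py; python3 - <<'E'
from h import *
p,R,o=meas(); print(list(o['joint_positions']),list(p))
E
```

```text
t 2.875 washer-frame TCP [-138.2  -52.9  271.5] rotvec to ideal [-0.041  0.004 -0.2  ]
F [-0.09 -0.    0.5 ] j [-21.1 -33.8 -72.2 -24.2  36.1  -6.1]
[np.float64(-21.116958036264258), np.float64(-33.785310476987796), np.float64(-72.24409706564339), np.float64(-24.23368502975485), np.float64(36.12398805532238), np.float64(-6.121819398870012)] [np.float64(512.7662743788907), np.float64(-11.286238824137971), np.float64(271.51656539741003)]
```

```bash
cat > kin.py <<'E'
from h import *
import json
from scipy.optimize import least_squares
D=[([73.22434,7.24,-2.31,80.523,0,90.0],[151.508,502.604,231.187]),
([61.94638407,-33.97849239,-43.89375432,50.31346775,-36.28168399,55.35361993],[320.46677,229.53700,249.55239]),
([-25.45775675, -36.4945548 , -72.30055923, -20.49144609,39.16636165,  -7.13447588],[495.9419244 , -29.40321019, 271.37901888]),
([-21.116958,-33.785310,-72.244097,-24.233685,36.12398805,-6.1218],[512.766274,-11.28623,271.516565])]
try: D+=json.load(open('more.json'))
except Exception: pass
def fk(q,k):
    a,h,L1,b,L2,c,d4,dt=k; j=np.radians(q)
    ux=lambda t:np.array([np.cos(t),-np.sin(t)])
    un=lambda t:np.array([np.sin(t),np.cos(t)])
    v=np.array([a,h])+L1*un(j[1])+b*ux(j[1]); f=j[1]-j[2]; v=v+L2*ux(f)+c*un(f); g=f+j[3]; v=v+d4*ux(g)
    t3=np.array([v[0],0,v[1]]); td=np.cos(j[4])*np.array([np.cos(g),0,-np.sin(g)])+np.sin(j[4])*np.array([0,1,0])
    t3=t3+dt*td; M=Ro.from_euler('z',j[0]).as_matrix(); return M@t3,M@td
k0=np.array([0,150,350,0,300,0,80,295.])
def f(k): return np.r_[np.concatenate([fk(x,k)[0]-pp for x,pp in D])*3,(k-k0)*0.01]
K=least_squares(f,k0)
if __name__=="__main__": print(np.round(K.x,1),np.round(K.fun[:3*len(D)]/3,2))
K=K.x
lo=np.array([-155.77,-54.66,-72.52,-102.08,-83.92]);hi=np.array([155.77,111.73,77.12,115.82,84.16])
def ik(p,d,j0=[-15,-20,-60,-20,30]):
    g=lambda j:np.r_[fk(j,K)[0]-p,(fk(j,K)[1]-d)*300]
    r=least_squares(g,j0,bounds=(lo-40,hi+40)); return r.x,np.abs(r.fun).max()
E
python3 kin.py; python3 - <<'E'
from kin import *
q=np.load('pose.npy')
for up in (0,-10,-20):
  for yaw in (0,-15,-25):
    a=q[2]+np.radians(yaw);u=np.radians(up);d=np.array([np.cos(a)*np.cos(u),np.sin(a)*np.cos(u),np.sin(u)])
    for pw in ([-110,-77,187],[-46,-77,187],[-46,-97,187],[-68,-97,113],[-110,-95,113]):
        j,e=ik(w2w(q,[pw])[0],d); print(up,yaw,pw,np.round(j,1),round(e,1),"OK" if (j>lo).all() and (j<hi).all() else "LIM")
E
```

```text
[ 16.1 134.6 524.3  -0.6 436.1  83.4 138.  295.5] [ 0.   -0.01 -0.    0.01  0.02  0.01 -0.12  0.05 -0.06  0.11 -0.04  0.06]
0 0 [-110, -77, 187] [ -22.    19.8  -87.4 -107.2   37.4] 0.0 LIM
0 0 [-46, -77, 187] [-15.3  18.9 -80.4 -99.3  30.7] 0.0 LIM
0 0 [-46, -97, 187] [-18.2  19.  -79.1 -98.1  33.6] 0.0 LIM
0 0 [-68, -97, 113] [ -20.3   43.4  -82.2 -125.7   35.7] 0.0 LIM
0 0 [-110, -95, 113] [ -24.8   50.3  -87.  -137.3   40.2] 0.0 LIM
0 -15 [-110, -77, 187] [  -6.6   22.6  -91.6 -114.1    7. ] 0.0 LIM
0 -15 [-46, -77, 187] [  -2.2   18.9  -83.3 -102.2    2.6] 0.0 LIM
0 -15 [-46, -97, 187] [  -5.6   18.9  -82.4 -101.3    6. ] 0.0 LIM
0 -15 [-68, -97, 113] [  -7.2   48.8  -86.2 -135.     7.6] 0.0 LIM
0 -15 [-110, -95, 113] [ -10.6   52.4  -91.5 -142.1   11.2] 8.9 LIM
0 -25 [-110, -77, 187] [   5.    22.1  -91.1 -113.1  -14.6] 0.0 LIM
0 -25 [-46, -77, 187] [   7.1   18.9  -82.5 -101.3  -16.7] 0.0 LIM
0 -25 [-46, -97, 187] [   3.5   18.9  -82.  -100.9  -13.1] 0.0 LIM
0 -25 [-68, -97, 113] [   2.7   48.3  -85.9 -134.2  -12.3] 0.0 LIM
0 -25 [-110, -95, 113] [   1.3   52.4  -91.5 -142.1  
[... 1219 characters left out ...]
0 0 [-110, -95, 113] [-22.6  -6.2 -76.9 -45.9  35.4] 0.0 LIM
-20 -15 [-110, -77, 187] [ -6.2 -25.5 -74.1 -28.5   6.2] 0.0 LIM
-20 -15 [-46, -77, 187] [ -2.1 -15.1 -69.4 -34.2   2.3] 0.0 OK
-20 -15 [-46, -97, 187] [ -5.3 -14.2 -68.8 -34.5   5.4] 0.0 OK
-20 -15 [-68, -97, 113] [ -6.7  -3.1 -77.2 -54.    6.7] 0.0 LIM
-20 -15 [-110, -95, 113] [ -9.6  -8.5 -81.1 -52.3   9.4] 0.0 LIM
-20 -25 [-110, -77, 187] [  4.  -25.  -73.8 -28.2 -12.8] 0.0 LIM
-20 -25 [-46, -77, 187] [  6.2 -14.4 -68.7 -33.6 -14.8] 0.0 OK
-20 -25 [-46, -97, 187] [  2.9 -13.8 -68.5 -34.2 -11.7] 0.0 OK
-20 -25 [-68, -97, 113] [  2.   -2.9 -76.9 -53.6 -10.9] 0.0 LIM
-20 -25 [-110, -95, 113] [  0.4  -8.5 -81.1 -52.3  -9.4] 0.0 LIM
```

```bash
cat >> kin.py <<'E'
def lidpt(th,r,n,y): return np.array([65-r*np.cos(th)-n*np.sin(th),y,124+r*np.sin(th)-n*np.cos(th)])
def onlid(th,t,m,y,off=14.):  # TCP when finger pitched down t (rad) carries hem, m behind tip
    h=lidpt(th,155,0,y); N=np.array([np.sin(t),0,np.cos(t)]); A=np.array([np.cos(t),0,-np.sin(t)])
    return h-off*N+m*A
def dirw(q,t,yaw=0):
    a=q[2]+yaw; return np.array([np.cos(a)*np.cos(t),np.sin(a)*np.cos(t),-np.sin(t)])
E
python3 - <<'E'
from kin import *
q=np.load('pose.npy')
for td in (30,34.4,40):
  t=np.radians(td)
  for nm,pw in [('pre',lidpt(.6,215,17,-74)),('in',lidpt(.6,122,17,-74)),('out',lidpt(.6,122,17,-100))]+[(f'th{a}',onlid(a,t,30,-98)) for a in(.6,.4,.2,0)]+[('ret',onlid(0,t,-30,-98)-[0,0,5])]:
    j,e=ik(w2w(q,[pw])[0],dirw(q,t)); print(td,nm,np.round(pw,1),np.round(j,1),round(e,1),"OK" if (j>lo).all() and (j<hi).all() else "LIM")
E
```

```text
30 pre [-122.   -74.   231.4] [-18.4 -28.3 -57.2   5.8  28.8] 0.0 OK
30 in [-45.3 -74.  178.9] [-11.7 -15.1 -58.5 -10.4  23.2] 0.0 OK
30 out [ -45.3 -100.   178.9] [-15.2 -13.4 -57.1  -9.9  26.2] 0.0 OK
30 th0.6 [-43.9 -98.  184.4] [-14.8 -13.9 -56.6  -9.   25.9] 0.0 OK
30 th0.4 [-58.8 -98.  157.2] [-16.  -13.1 -60.2 -13.1  26.8] 0.0 OK
30 th0.2 [-67.9 -98.  127.7] [-16.8 -10.9 -63.6 -18.4  27.4] 0.0 OK
30 th0 [-71.  -98.   96.9] [-17.   -7.2 -66.4 -24.9  27.7] 0.0 OK
30 ret [-123.   -98.   121.9] [-22.1 -16.8 -67.6 -14.8  31.8] 0.0 OK
34.4 pre [-122.   -74.   231.4] [-17.1 -27.1 -53.   13.1  26.3] 0.0 OK
34.4 in [-45.3 -74.  178.9] [-10.9 -15.  -54.3  -1.9  21.4] 0.0 OK
34.4 out [ -45.3 -100.   178.9] [-14.3 -13.4 -52.9  -1.3  24.1] 0.0 OK
34.4 th0.6 [-46.1 -98.  183. ] [-14.1 -13.9 -52.7  -0.6  24. ] 0.0 OK
34.4 th0.4 [-60.9 -98.  155.9] [-15.2 -13.5 -56.4  -4.4  24.8] 0.0 OK
34.4 th0.2 [-70.1 -98.  126.3] [-15.9 -11.8 -59.8  -9.3  25.4] 0.0 OK
34.4 th0 [-73.2 -98.   95.5] [-16.2  -8.8 -62.8 -15.2  25.6] 0.0 OK
34.4 ret [-122.7  -98.   124.4] [-20.7 -17.7 -63.3  -5.3  29.1] 0.0 OK
40 pre [-122.   -74.   231.4] [-15.5 -24.9 -47.7  21.6  23.2] 0.0 OK
40 in [-45.3 -74.  178.9] [ -9.8 -14.  -48.8   8.   19. ] 0.0 OK
40 out [ -45.3 -100.   178.9] [-13.1 -12.4 -47.5   8.6  21.4] 0.0 OK
40 th0.6 [-48.9 -98.  181.5] [-13.1 -13.1 -47.6   9.2  21.4] 0.0 OK
40 th0.4 [-63.8 -98.  154.4] [-14.1 -13.1 -51.4   5.6  22.2] 0.0 OK
40 th0.2 [-72.9 -98.  124.8] [-14.8 -11.9 -54.9   1.1  22.7] 0.0 OK
40 th0 [-76. -98.  94.] [-15.   -9.5 -58.   -4.3  22.8] 0.0 OK
40 ret [-122.   -98.   127.6] [-18.9 -17.6 -57.9   5.2  25.6] 0.0 OK
```

```bash
cat > go.py <<'E'
from kin import *
import sys
# usage: go.py x y z [n] : rows to washer-frame TCP with pitch .6
q=np.load('pose.npy'); p,R,o=meas(); W=wR(q,up=-0.6)
pw=[float(v) for v in sys.argv[1:4]]; n=int(sys.argv[4]) if len(sys.argv)>4 else 1
tgt=w2w(q,[pw])[0]; rv=(R.inv()*W).as_rotvec()
for i in range(1,n+1):
    print(*rowto(p,R,p+(tgt-p)*i/n,R*Ro.from_rotvec(rv*i/n)))
E
python3 go.py -122 -74 231.4 5
```

```text
[0.47, 0.7, -0.45] [-0.008, 0.003, 0.08]
[0.95, 1.41, -0.91] [-0.015, 0.006, 0.16]
[1.42, 2.11, -1.36] [-0.023, 0.009, 0.24]
[1.89, 2.82, -1.82] [-0.03, 0.013, 0.32]
[2.37, 3.52, -2.27] [-0.038, 0.016, 0.4]
```

Emit:
move_arm --motion '[{"delta_pos":[0.5,0.7,-0.45],"delta_rot":[-0.008,0.003,0.08]},{"delta_pos":[0.95,1.4,-0.9],"delta_rot":[-0.015,0.006,0.16]},{"delta_pos":[1.4,2.1,-1.35],"delta_rot":[-0.023,0.01,0.24]},{"delta_pos":[1.9,2.8,-1.8],"delta_rot":[-0.03,0.013,0.32]},{"delta_pos":[2.37,3.5,-2.27],"delta_rot":[-0.038,0.016,0.4]},{"delta_pos":[2.37,3.5,-2.27],"delta_rot":[-0.038,0.016,0.4]}]'

```text
time: 3.62
eef_pos: [535.1, -27.6, 232.0]
eef_rot: [-90.0, 34.4, 15.4]
ft_force: [-0.2, 0.0, -0.5]
grip_width: 0.1
```

```bash
python3 st.py a2; python3 go.py -122 -74 231.4; python3 go.py -90 -74 209.5
```

```text
t 3.625 washer-frame TCP [-121.   -74.6  232. ] rotvec to ideal [-0.   0.  -0.6]
F [-0.15  0.01 -0.46] j [-17.1 -27.1 -52.8  13.4  26.4 -19.8]
[-0.04, -0.13, 0.08] [-0.002, -0.0, -0.001]
[3.84, -0.13, 0.08] [-0.002, -0.0, -0.001]
```

View pics/a2.png

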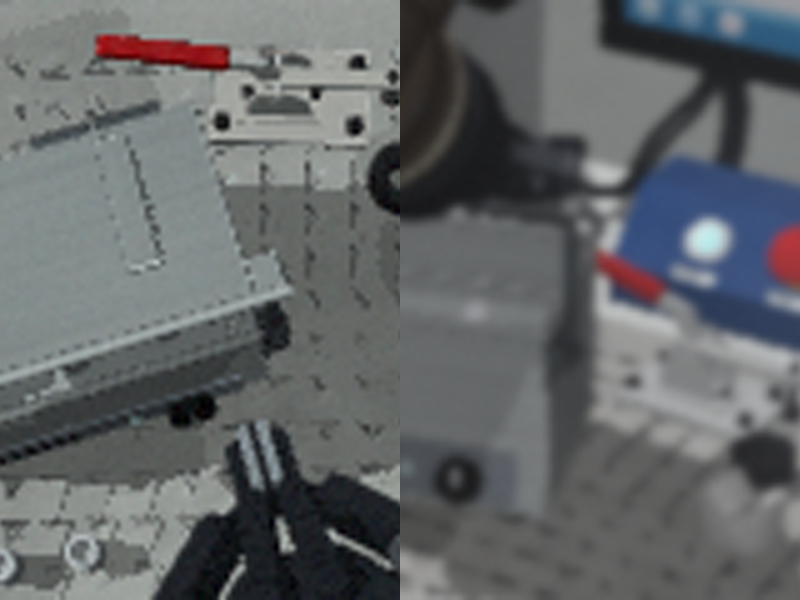

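```bash
python3 - <<'E'
from kin import *
t=get("top"); p,R,o=meas(); s=get("scene")
pts=[p,R.apply([0,0,11])+p,R.apply([0,0,-11])+p,R.apply([0,-11,0])+p,R.apply([0,11,0])+p,R.apply([-30,-11,0])+p]
print(R.as_matrix().round(2)); print(proj(t,pts).round(1), proj(s,pts).round(1))
crop(t,290,150,80,60,9,"pics/t5.png",proj(t,pts)); crop(s,280,150,80,60,9,"pics/s5.png",proj(s,pts))
E
```

```text
[[ 0.79 -0.55 -0.26]
 [ 0.22 -0.15  0.96]
 [-0.57 -0.82  0.  ]]
[[311.6 197.7]
 [306.7 199.2]
 [316.6 196.2]
 [310.6 194.2]
 [312.7 201. ]
 [313.6 204.5]] [[297.  177.3]
 [292.3 176.7]
 [301.6 177.9]
 [297.7 172.6]
 [296.2 182. ]
 [294.8 170.2]]
```

View pics/t5.png

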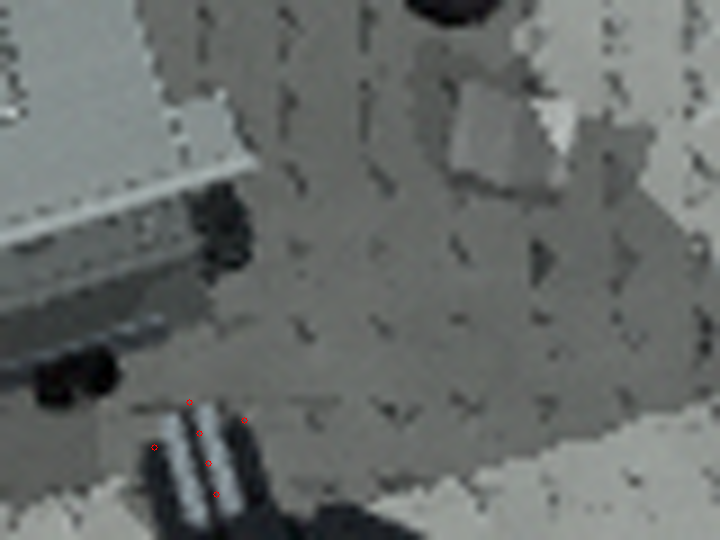

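View pics/s5.png

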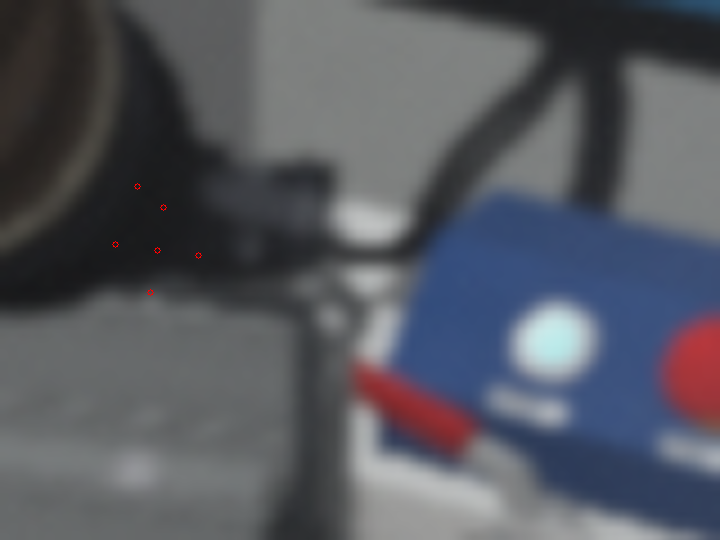

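```bash
python3 - <<'E'
from kin import *
for r in (215,165,122): print(r,lidpt(.6,r,18,-74).round(1))
E
python3 go.py -81.3 -74 202.3; python3 go.py -45.9 -74 178
```

```text
215 [-122.6  -74.   230.5]
165 [-81.3 -74.  202.3]
122 [-45.9 -74.  178. ]
[4.99, -0.14, 0.15] [-0.003, -0.001, -0.002]
[9.28, -0.14, 0.16] [-0.003, -0.001, -0.002]
```

Emit:
move_arm --motion '[{"delta_pos":[1,-0.1,0.1]},{"delta_pos":[2,-0.1,0.1]},{"delta_pos":[3,-0.1,0.1]},{"delta_pos":[4,-0.1,0.1]},{"delta_pos":[5,-0.1,0.1]},{"delta_pos":[5.0,-0.1,0.1]}]'

```text
invalid input at $.motion[0]: expected keys delta_pos, delta_rot
```

```bash
python3 st.py a3; python3 go.py -45.9 -74 178;python3 - <<'E'
from kin import *
t=get("top"); p,R,o=meas(); s=get("scene")
pts=[p,R.apply([0,0,12])+p,R.apply([0,0,-12])+p,R.apply([0,-11,0])+p]
crop(t,290,150,80,60,9,"pics/t6.png",proj(t,pts)); crop(s,280,150,80,60,9,"pics/s6.png",proj(s,pts))
E
```

```text
t 3.825 washer-frame TCP [-123.2  -75.4  229.4] rotvec to ideal [-0.003 -0.002 -0.602]
F [ 0.24  0.69 -0.54] j [-17.4 -27.2 -53.1  13.3  26.4 -19.8]
[9.3, -0.16, 0.23] [-0.004, -0.002, -0.003]
```

View pics/t6.png

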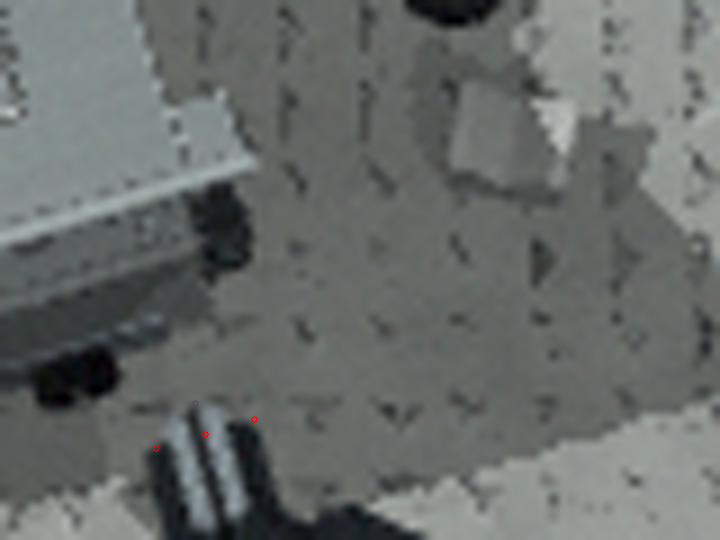

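View pics/s6.png

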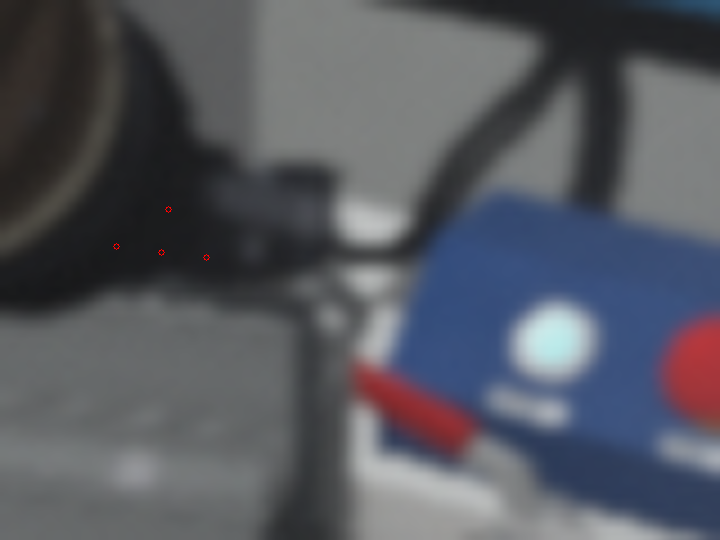

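Emit:
move_arm --motion '[{"delta_pos":[1,0,0],"delta_rot":[0,0,0]},{"delta_pos":[2,0,0.05],"delta_rot":[0,0,0]},{"delta_pos":[3,0,0.05],"delta_rot":[0,0,0]},{"delta_pos":[4,0,0.1],"delta_rot":[0,0,0]},{"delta_pos":[5,0,0.1],"delta_rot":[0,0,0]},{"delta_pos":[5,0,0.1],"delta_rot":[0,0,0]}]'

```text
time: 4.78
eef_pos: [573.3, -18.1, 200.5]
eef_rot: [-89.8, 34.6, 15.3]
ft_force: [0.8, -1.1, -0.4]
grip_width: 0.1
```

```bash
python3 st.py; python3 go.py -45.9 -74 178;python3 - <<'E'
from kin import *
t=get("top"); p,R,o=meas(); s=get("scene");print(p,meas()[0])
pts=[p,R.apply([0,0,12])+p,R.apply([0,0,-12])+p,R.apply([0,-11,0])+p]
crop(t,290,150,80,60,9,"pics/t7.png",proj(t,pts)); crop(s,280,150,80,60,9,"pics/s7.png",proj(s,pts))
E
python3 st.py
```

```text
t 4.775 washer-frame TCP [-81.6 -75.5 200.5] rotvec to ideal [-0.004 -0.003 -0.604]
F [ 0.76 -1.06 -0.35] j [-13.6 -20.9 -54.    5.2  23.4 -17.2]
[4.21, -0.18, 0.16] [-0.004, -0.002, -0.004]
[573.20863439 -18.24866676 200.88291705] [573.19440066 -18.35066559 201.30649862]
t 4.875 washer-frame TCP [-81.8 -75.7 201.3] rotvec to ideal [-0.003 -0.004 -0.603]
F [ 0.61  0.1  -0.22] j [-13.7 -20.9 -54.    5.2  23.4 -17.2]
```

View pics/t7.png

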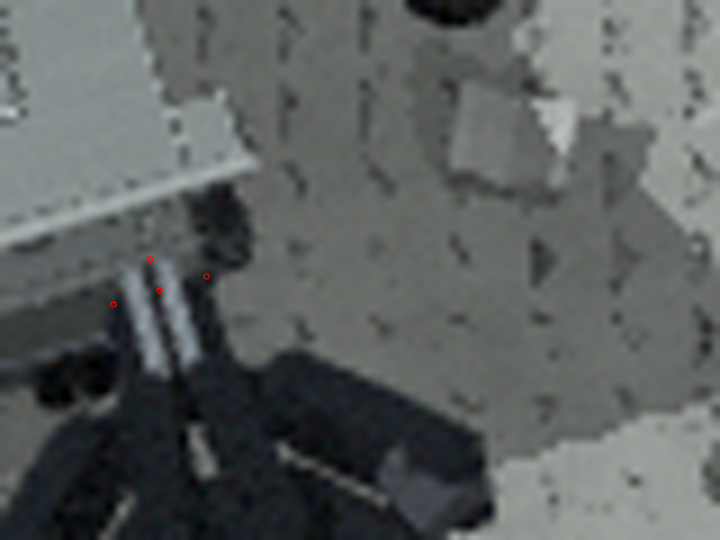

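View pics/s7.png

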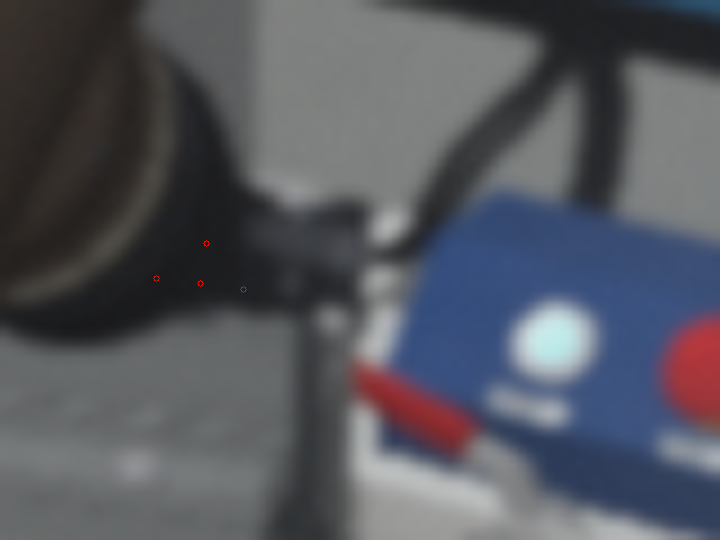

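Emit:
move_arm --motion '[{"delta_pos":[0.6,0,0],"delta_rot":[0,0,0]},{"delta_pos":[1.2,0,0.05],"delta_rot":[0,0,0]},{"delta_pos":[1.8,0,0.1],"delta_rot":[0,0,0]},{"delta_pos":[2.4,0,0.1],"delta_rot":[0,0,0]},{"delta_pos":[3.0,0,0.1],"delta_rot":[0,0,0]},{"delta_pos":[3.6,0,0.1],"delta_rot":[0,0,0]},{"delta_pos":[4.2,0,0.1],"delta_rot":[0,0,0]},{"delta_pos":[4.2,0,0.1],"delta_rot":[0,0,0]}]'

```text
time: 5.88
eef_pos: [606.4, -8.3, 177.2]
eef_rot: [-89.8, 34.6, 15.2]
ft_force: [0.4, -0.7, 0.2]
grip_width: 0.3
```

```bash
python3 st.py; python3 - <<'E'
from kin import *
t=get("top"); p,R,o=meas(); s=get("scene");print(p,meas()[0])
pts=[p,R.apply([0,0,12])+p,R.apply([0,0,-12])+p,R.apply([0,-11,0])+p]
a=t["pixels"][130:210,270:350,::-1];b=s["pixels"][140:220,270:350,::-1]
cv2.imwrite("pics/c8.png",np.hstack([cv2.resize(k,(400,400),interpolation=cv2.INTER_CUBIC) for k in(a,b)]))
E
python3 st.py
```

```text
t 5.875 washer-frame TCP [-47.1 -74.9 177.2] rotvec to ideal [-0.003 -0.004 -0.604]
F [ 0.43 -0.69  0.23] j [-11.  -15.3 -54.1  -1.2  21.3 -15.5]
[606.31143258  -8.33683801 177.39881151] [606.30271912  -8.39762048 177.6357515 ]
t 5.975 washer-frame TCP [-47.2 -74.9 177.6] rotvec to ideal [-0.003 -0.004 -0.603]
F [-0.37 -0.12  0.97] j [-11.  -15.4 -54.1  -1.2  21.3 -15.5]
```

View pics/c8.png

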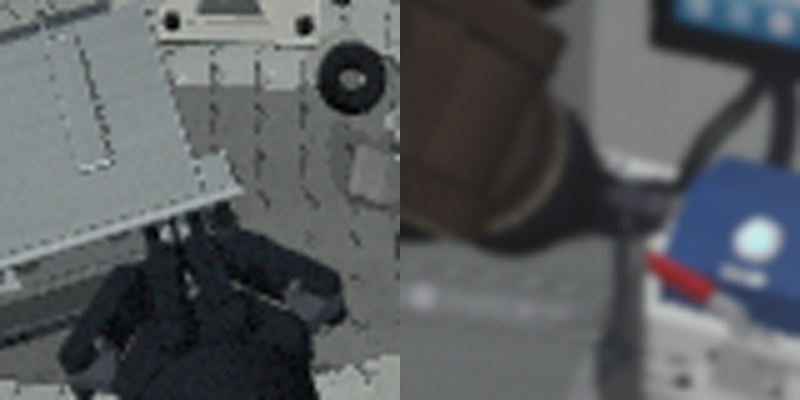

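Emit:
move_arm --motion '[{"delta_pos":[0,-0.1,-0.1],"delta_rot":[0,0,0]},{"delta_pos":[0,-0.2,-0.2],"delta_rot":[0,0,0]},{"delta_pos":[0,-0.2,-0.3],"delta_rot":[0,0,0]},{"delta_pos":[0,-0.2,-0.4],"delta_rot":[0,0,0]},{"delta_pos":[0,-0.2,-0.4],"delta_rot":[0,0,0]}]'

```text
time: 6.6
eef_pos: [608.4, -12.1, 179.4]
eef_rot: [-89.9, 34.5, 15.2]
ft_force: [0.2, -0.8, 0.6]
grip_width: -0.1
```

```bash
python3 st.py
```

```text
t 6.6 washer-frame TCP [-46.2 -79.1 179.4] rotvec to ideal [-0.003 -0.004 -0.603]
F [ 0.23 -0.81  0.64] j [-11.5 -15.1 -53.7  -0.9  21.7 -15.8]
```

Emit:
move_arm --motion '[{"delta_pos":[0,0,-0.15],"delta_rot":[0,0,0]},{"delta_pos":[0,0,-0.3],"delta_rot":[0,0,0]},{"delta_pos":[0,0,-0.45],"delta_rot":[0,0,0]},{"delta_pos":[0,0,-0.6],"delta_rot":[0,0,0]}]'

```text
time: 7.1
eef_pos: [610.0, -17.6, 179.3]
eef_rot: [-89.8, 34.5, 15.3]
ft_force: [-1.0, 2.3, 0.6]
grip_width: -0.4
```

```bash
python3 st.py
```

```text
t 7.1 washer-frame TCP [-46.2 -84.8 179.3] rotvec to ideal [-0.003 -0.003 -0.603]
F [-1.    2.33  0.6 ] j [-12.3 -14.8 -53.4  -0.8  22.4 -16.3]
```

Emit:
move_arm --motion '[{"delta_pos":[0,0,-0.2],"delta_rot":[0,0,0]},{"delta_pos":[0,0,-0.4],"delta_rot":[0,0,0]},{"delta_pos":[0,0,-0.6],"delta_rot":[0,0,0]},{"delta_pos":[0,0,-0.8],"delta_rot":[0,0,0]},{"delta_pos":[0,0,-1.0],"delta_rot":[0,0,0]},{"delta_pos":[0,0,-1.2],"delta_rot":[0,0,0]},{"delta_pos":[0,0,-1.4],"delta_rot":[0,0,0]}]'

```text
time: 7.98
eef_pos: [613.6, -31.4, 179.2]
eef_rot: [-89.9, 34.6, 15.2]
ft_force: [-1.3, 1.5, -0.6]
grip_width: -0.2
```

```bash
python3 st.py; python3 - <<'E'
from kin import *
t=get("top"); s=get("scene")
a=t["pixels"][130:210,270:350,::-1];b=s["pixels"][140:220,270:350,::-1]
cv2.imwrite("pics/c9.png",np.hstack([cv2.resize(k,(400,400),interpolation=cv2.INTER_CUBIC) for k in(a,b)]))
E
python3 st.py
```

```text
t 7.975 washer-frame TCP [-46.3 -99.1 179.2] rotvec to ideal [-0.003 -0.004 -0.603]
F [-1.32  1.46 -0.59] j [-14.1 -13.9 -52.6  -0.5  23.8 -17.5]
t 8.075 washer-frame TCP [-46.2 -99.2 179.3] rotvec to ideal [-0.003 -0.004 -0.603]
F [-0.7  -0.09 -2.41] j [-14.1 -13.9 -52.6  -0.5  23.8 -17.5]
```

View pics/c9.png

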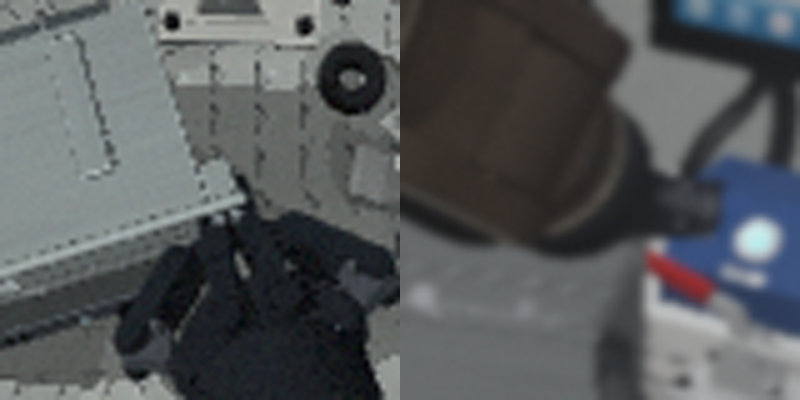

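```bash
python3 - <<'E'
from kin import *
q=np.load('pose.npy')
t=get("top"); s=get("scene")
tip=[[-55,-100-92*np.sin(a),108+92*np.cos(a)] for a in (0,.3,2.75)]
print(proj(t,w2w(q,tip)).round(),proj(s,w2w(q,tip)).round())
a=t["pixels"][130:210,290:370,::-1];b=s["pixels"][160:240,290:370,::-1]
cv2.imwrite("pics/c10.png",np.hstack([cv2.resize(k,(400,400),interpolation=cv2.INTER_CUBIC) for k in(a,b)]))
E
python3 st.py
```

```text
[[314. 167.]
 [326. 164.]
 [330. 178.]] [[314. 178.]
 [325. 181.]
 [326. 241.]]
t 8.175 washer-frame TCP [-46.2 -99.2 179.3] rotvec to ideal [-0.003 -0.005 -0.603]
F [-0.18 -0.25 -1.02] j [-14.1 -13.9 -52.6  -0.5  23.8 -17.5]
```

View pics/c10.png

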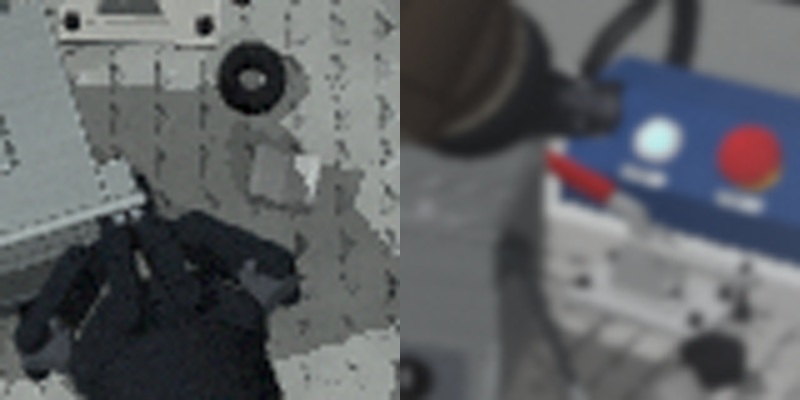

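```bash
python3 - <<'E'
from kin import *
from scipy.optimize import fsolve
q=np.load('pose.npy')
cur=np.array([-46.2,-99.2,179.3])
th,m=fsolve(lambda v:(onlid(v[0],.6,v[1],0)-cur)[[0,2]],[.57,30]); print("th",th,"m",m)
R=wR(q,up=-.6); 
Rw=Ro.from_matrix(np.array([[np.cos(.6),0,-np.sin(.6)],[-0,0,-0],[0,0,0]])+0) if 0 else None
A=np.array([np.cos(.6),0,-np.sin(.6)]); Y=-np.array([np.sin(.6),0,np.cos(.6)])
n=64
for i in range(0,n+1,2):
    a=th*(1-i/n); mm=m+(27-m)*i/n; P=onlid(a,.6,mm,-99.2+6*min(1,i/32)); d=P-cur
    print(i,round(a,3),P.round(1),"tool d cm",np.round([d@A/10,d@Y/10,d[1]/10],2))
E
```

```text
th 0.5796941946781597 m 31.96599669722361
0 0.58 [-46.2 -99.2 179.3] tool d cm [0. 0. 0.]
2 0.562 [-47.8 -98.8 177. ] tool d cm [-0.01  0.28  0.04]
4 0.543 [-49.4 -98.4 174.7] tool d cm [-0.01  0.56  0.08]
6 0.525 [-51.  -98.1 172.4] tool d cm [-0.01  0.84  0.11]
8 0.507 [-52.5 -97.7 170. ] tool d cm [0.   1.12 0.15]
10 0.489 [-54.  -97.3 167.7] tool d cm [0.01 1.4  0.19]
12 0.471 [-55.4 -97.  165.3] tool d cm [0.03 1.68 0.22]
14 0.453 [-56.8 -96.6 162.8] tool d cm [0.06 1.96 0.26]
16 0.435 [-58.1 -96.2 160.4] tool d cm [0.08 2.23 0.3 ]
18 0.417 [-59.4 -95.8 157.9] tool d cm [0.12 2.51 0.34]
20 0.399 [-60.7 -95.4 155.4] tool d cm [0.16 2.79 0.38]
22 0.38 [-61.8 -95.1 152.9] tool d cm [0.2  3.06 0.41]
24 0.362 [-63.  -94.7 150.4] tool d cm [0.25 3.33 0.45]
26 0.344 [-64.1 -94.3 147.8] tool d cm [0.3  3.61 0.49]
28 0.326 [-65.1 -94.  145.3] tool d cm [0.36 3.88 0.52]
30 0.308 [-66.2 -93.6 142.7] tool d cm [0.42 4.15 0.56]
32 0.29 [-67.1 -93.2 140.1] tool d cm [0.49 4.42 0.6 ]
34 0.272 [-68.  -93.2 137.5] tool d cm [0.56 4.68 0.6 ]
36 0.254 [-68.9 -93.2 134.9] tool d cm [0.64 4.95 0.6 ]
38 0.236 [-69.7 -93.2 132.2] tool d cm [0.72 5.21 0.6 ]
40 0.217 [-70.4 -93.2 129.6] tool d cm [0.81 5.47 0.6 ]
42 0.199 [-71.1 -93.2 126.9] tool d cm [0.9  5.73 0.6 ]
44 0.181 [-71.8 -93.2 124.2] tool d cm [1.   5.99 0.6 ]
46 0.163 [-72.4 -93.2 121.6] tool d cm [1.1  6.24 0.6 ]
48 0.145 [-73.  -93.2 118.9] tool d cm [1.2 6.5 0.6]
50 0.127 [-73.5 -93.2 116.2] tool d cm [1.31 6.75 0.6 ]
52 0.109 [-73.9 -93.2 113.5] tool d cm [1.43 7.   0.6 ]
54 0.091 [-74.3 -93.2 110.8] tool d cm [1.55 7.24 0.6 ]
56 0.072 [-74.7 -93.2 108.1] tool d cm [1.67 7.49 0.6 ]
58 0.054 [-75.  -93.2 105.4] tool d cm [1.8  7.73 0.6 ]
60 0.036 [-75.3 -93.2 102.6] tool d cm [1.93 7.97 0.6 ]
62 0.018 [-75.5 -93.2  99.9] tool d cm [2.07 8.2  0.6 ]
64 0.0 [-75.6 -93.2  97.2] tool d cm [2.21 8.44 0.6 ]
```

Emit:
move_arm --motion '[{"delta_pos":[0,0.1,0.02],"delta_rot":[0,0,0]},{"delta_pos":[0,0.23,0.04],"delta_rot":[0,0,0]},{"delta_pos":[0,0.37,0.06],"delta_rot":[0,0,0]},{"delta_pos":[0,0.51,0.08],"delta_rot":[0,0,0]},{"delta_pos":[0,0.65,0.1],"delta_rot":[0,0,0]},{"delta_pos":[0,0.79,0.12],"delta_rot":[0,0,0]},{"delta_pos":[0,0.93,0.14],"delta_rot":[0,0,0]},{"delta_pos":[0,1.07,0.15],"delta_rot":[0,0,0]}]'

```text
time: 9.18
eef_pos: [607.3, -31.4, 170.4]
eef_rot: [-89.9, 34.5, 15.2]
ft_force: [0.5, 0.1, -1.1]
grip_width: 0.1
```

```bash
python3 st.py
```

```text
t 9.175 washer-frame TCP [-52.3 -97.4 170.4] rotvec to ideal [-0.003 -0.004 -0.603]
F [ 0.49  0.06 -1.13] j [-14.3 -14.  -54.   -1.6  24.  -17.7]
```

Emit:
move_arm --motion '[{"delta_pos":[0.01,0.14,0.02],"delta_rot":[0,0,0]},{"delta_pos":[0.01,0.28,0.04],"delta_rot":[0,0,0]},{"delta_pos":[0.02,0.42,0.06],"delta_rot":[0,0,0]},{"delta_pos":[0.03,0.56,0.08],"delta_rot":[0,0,0]},{"delta_pos":[0.04,0.7,0.1],"delta_rot":[0,0,0]},{"delta_pos":[0.06,0.84,0.12],"delta_rot":[0,0,0]},{"delta_pos":[0.07,0.98,0.14],"delta_rot":[0,0,0]},{"delta_pos":[0.08,1.12,0.15],"delta_rot":[0,0,0]}]'

```text
time: 10.18
eef_pos: [601.5, -31.4, 160.8]
eef_rot: [-89.9, 34.5, 15.2]
ft_force: [-0.2, -0.8, -1.1]
grip_width: -0.2
```

Emit:
move_arm --motion '[{"delta_pos":[0.02,0.14,0.02],"delta_rot":[0,0,0]},{"delta_pos":[0.04,0.28,0.04],"delta_rot":[0,0,0]},{"delta_pos":[0.06,0.42,0.06],"delta_rot":[0,0,0]},{"delta_pos":[0.08,0.56,0.08],"delta_rot":[0,0,0]},{"delta_pos":[0.1,0.69,0.1],"delta_rot":[0,0,0]},{"delta_pos":[0.12,0.83,0.12],"delta_rot":[0,0,0]},{"delta_pos":[0.15,0.97,0.14],"delta_rot":[0,0,0]},{"delta_pos":[0.17,1.1,0.15],"delta_rot":[0,0,0]}]'

```text
time: 11.18
eef_pos: [596.4, -31.2, 150.7]
eef_rot: [-89.9, 34.5, 15.2]
ft_force: [0.1, -0.6, -1.9]
grip_width: 0.2
```

```bash
python3 st.py
```

```text
t 11.175 washer-frame TCP [-62.9 -94.3 150.7] rotvec to ideal [-0.003 -0.004 -0.603]
F [ 0.08 -0.64 -1.88] j [-14.7 -13.8 -56.7  -4.4  24.3 -18. ]
```

On track (target -63, -94.7, 150.4). Continue.

Emit:
move_arm --motion '[{"delta_pos":[0.03,0.14,0.02],"delta_rot":[0,0,0]},{"delta_pos":[0.05,0.28,0.04],"delta_rot":[0,0,0]},{"delta_pos":[0.08,0.41,0.06],"delta_rot":[0,0,0]},{"delta_pos":[0.11,0.55,0.07],"delta_rot":[0,0,0]},{"delta_pos":[0.14,0.68,0.09],"delta_rot":[0,0,0]},{"delta_pos":[0.17,0.82,0.11],"delta_rot":[0,0,0]},{"delta_pos":[0.2,0.95,0.13],"delta_rot":[0,0,0]},{"delta_pos":[0.24,1.09,0.15],"delta_rot":[0,0,0]}]'

```text
time: 12.18
eef_pos: [592.0, -30.9, 140.4]
eef_rot: [-89.9, 34.5, 15.2]
ft_force: [0.6, -0.1, -1.8]
grip_width: -0.5
```

Emit:
move_arm --motion '[{"delta_pos":[0.04,0.13,0],"delta_rot":[0,0,0]},{"delta_pos":[0.07,0.26,0],"delta_rot":[0,0,0]},{"delta_pos":[0.11,0.4,0],"delta_rot":[0,0,0]},{"delta_pos":[0.15,0.53,0],"delta_rot":[0,0,0]},{"delta_pos":[0.19,0.66,0],"delta_rot":[0,0,0]},{"delta_pos":[0.23,0.79,0],"delta_rot":[0,0,0]},{"delta_pos":[0.27,0.92,0],"delta_rot":[0,0,0]},{"delta_pos":[0.32,1.05,0],"delta_rot":[0,0,0]}]'

```text
time: 13.18
eef_pos: [588.8, -31.7, 130.0]
eef_rot: [-89.9, 34.5, 15.2]
ft_force: [-0.8, 0.0, -1.9]
grip_width: 0.0
```

```bash
python3 st.py;  python3 - <<'E'
from kin import *
t=get("top"); s=get("scene")
a=t["pixels"][130:210,270:350,::-1];b=s["pixels"][140:220,270:350,::-1]
cv2.imwrite("pics/c11.png",np.hstack([cv2.resize(k,(400,400),interpolation=cv2.INTER_CUBIC) for k in(a,b)]))
E
```

```text
t 13.175 washer-frame TCP [-70.3 -92.8 130. ] rotvec to ideal [-0.003 -0.004 -0.603]
F [-0.82  0.01 -1.89] j [-15.1 -12.9 -59.2  -7.8  24.6 -18.2]
```

View pics/c11.png

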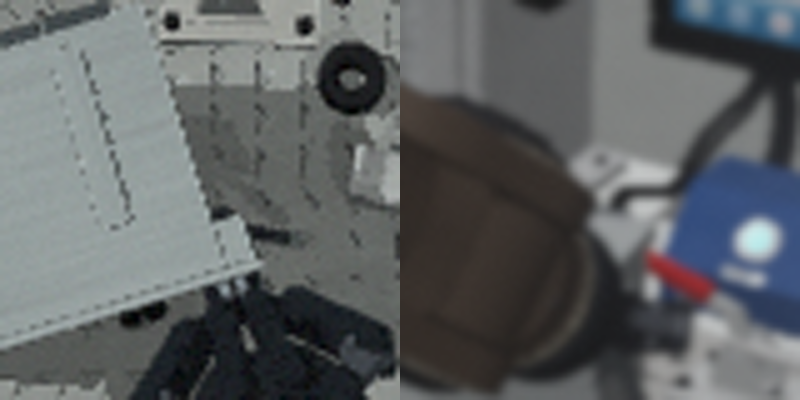

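Emit:
move_arm --motion '[{"delta_pos":[0.05,0.13,0],"delta_rot":[0,0,0]},{"delta_pos":[0.1,0.26,0],"delta_rot":[0,0,0]},{"delta_pos":[0.15,0.39,0],"delta_rot":[0,0,0]},{"delta_pos":[0.19,0.52,0],"delta_rot":[0,0,0]},{"delta_pos":[0.24,0.65,0],"delta_rot":[0,0,0]},{"delta_pos":[0.29,0.77,0],"delta_rot":[0,0,0]},{"delta_pos":[0.34,0.9,0],"delta_rot":[0,0,0]},{"delta_pos":[0.4,1.03,0],"delta_rot":[0,0,0]}]'

```text
time: 14.28
eef_pos: [586.3, -32.4, 119.2]
eef_rot: [-89.9, 34.5, 15.2]
ft_force: [0.3, 0.9, 0.0]
grip_width: 0.2
```

Emit:
move_arm --motion '[{"delta_pos":[0.06,0.13,0],"delta_rot":[0,0,0]},{"delta_pos":[0.11,0.25,0],"delta_rot":[0,0,0]},{"delta_pos":[0.17,0.37,0],"delta_rot":[0,0,0]},{"delta_pos":[0.23,0.5,0],"delta_rot":[0,0,0]},{"delta_pos":[0.29,0.62,0],"delta_rot":[0,0,0]},{"delta_pos":[0.35,0.74,0],"delta_rot":[0,0,0]},{"delta_pos":[0.41,0.87,0],"delta_rot":[0,0,0]},{"delta_pos":[0.47,0.99,0],"delta_rot":[0,0,0]}]'

```text
time: 15.28
eef_pos: [584.6, -32.8, 108.4]
eef_rot: [-89.9, 34.5, 15.2]
ft_force: [0.4, 0.5, -1.8]
grip_width: -0.2
```

```bash
python3 st.py
```

```text
t 15.275 washer-frame TCP [-74.6 -92.7 108.4] rotvec to ideal [-0.003 -0.004 -0.603]
F [ 0.37  0.53 -1.78] j [-15.4 -11.1 -61.4 -11.6  24.8 -18.4]
```

Emit:
move_arm --motion '[{"delta_pos":[0.03,0.06,0],"delta_rot":[0,0,0]},{"delta_pos":[0.06,0.12,0],"delta_rot":[0,0,0]},{"delta_pos":[0.1,0.18,0],"delta_rot":[0,0,0]},{"delta_pos":[0.13,0.24,0],"delta_rot":[0,0,0]},{"delta_pos":[0.16,0.3,0],"delta_rot":[0,0,0]},{"delta_pos":[0.2,0.36,0],"delta_rot":[0,0,0]},{"delta_pos":[0.23,0.42,0],"delta_rot":[0,0,0]},{"delta_pos":[0.27,0.48,0],"delta_rot":[0,0,0]}]'

```text
time: 16.27
eef_pos: [584.2, -33.0, 102.9]
eef_rot: [-89.9, 34.5, 15.2]
ft_force: [0.1, -0.2, -1.5]
grip_width: 0.0
```

Emit:
move_arm --motion '[{"delta_pos":[0.03,0.06,0],"delta_rot":[0,0,0]},{"delta_pos":[0.07,0.12,0],"delta_rot":[0,0,0]},{"delta_pos":[0.1,0.17,0],"delta_rot":[0,0,0]},{"delta_pos":[0.14,0.23,0],"delta_rot":[0,0,0]},{"delta_pos":[0.17,0.29,0],"delta_rot":[0,0,0]},{"delta_pos":[0.2,0.35,0],"delta_rot":[0,0,0]},{"delta_pos":[0.24,0.41,0],"delta_rot":[0,0,0]},{"delta_pos":[0.27,0.46,0],"delta_rot":[0,0,0]}]'

```text
time: 17.27
eef_pos: [584.0, -33.0, 97.9]
eef_rot: [-89.9, 34.5, 15.2]
ft_force: [-0.6, -0.4, 0.0]
grip_width: -0.3
```

```bash
python3 st.py;  python3 - <<'E'
from kin import *
q=np.load('pose.npy')
for i in range(4): get("top"); print(ctrl.observe()['ft_force'].round(2))
t=get("top"); s=get("scene")
P=np.array([onlid(a,0,0,y,0) for a in(0,.05) for y in(106,-108)]); print(proj(t,w2w(q,P)).round(1))
crop(t,210,120,130,100,6,"pics/c12.png",proj(t,w2w(q,P)))
E
```

```text
t 17.275 washer-frame TCP [-75.3 -92.8  97.9] rotvec to ideal [-0.003 -0.004 -0.602]
F [-0.63 -0.39  0.04] j [-15.5 -10.  -62.3 -13.7  24.9 -18.5]
[0.39 0.2  0.38]
[1.17 0.22 0.55]
[-0.01  0.41  0.57]
[-0.21  0.63  0.82]
[[238.1 212.7]
 [323.1 187. ]
 [237.3 212.3]
 [323.  186.3]]
```

View pics/c12.png

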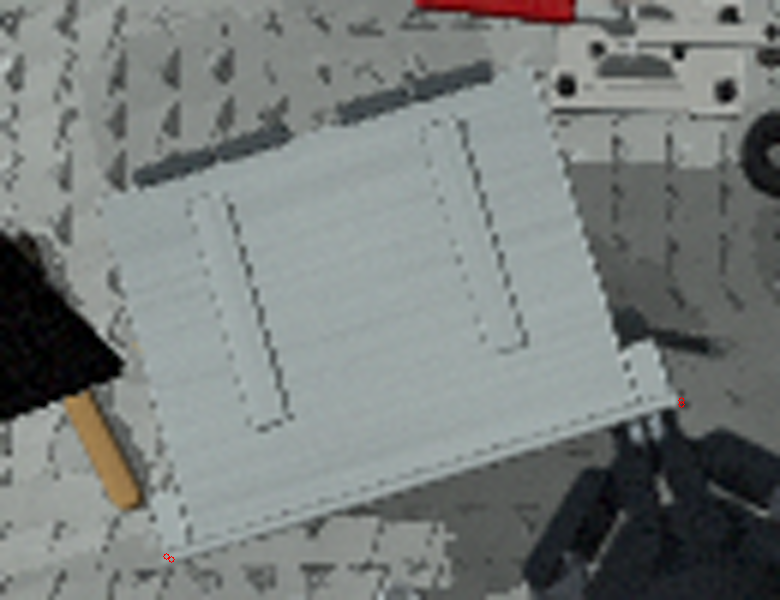

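Emit:
move_arm --motion '[{"delta_pos":[0.03,0.05,0],"delta_rot":[0,0,0]},{"delta_pos":[0.06,0.09,0],"delta_rot":[0,0,0]},{"delta_pos":[0.09,0.14,0],"delta_rot":[0,0,0]},{"delta_pos":[0.12,0.18,0],"delta_rot":[0,0,0]},{"delta_pos":[0.15,0.23,0],"delta_rot":[0,0,0]},{"delta_pos":[0.19,0.28,0],"delta_rot":[0,0,0]},{"delta_pos":[0.23,0.34,0],"delta_rot":[0,0,0]},{"delta_pos":[0.28,0.41,0],"delta_rot":[0,0,0]}]'

```text
time: 18.58
eef_pos: [583.8, -33.0, 92.6]
eef_rot: [-89.9, 34.5, 15.2]
ft_force: [0.5, -0.8, 0.5]
grip_width: 0.2
```

```bash
python3 st.py;  python3 - <<'E'
from kin import *
q=np.load('pose.npy')
for i in range(4): get("top"); print(ctrl.observe()['ft_force'].round(2))
t=get("top")
P=np.array([onlid(a,0,0,y,0) for a in(0,.05) for y in(106,-108)])
crop(t,210,120,130,100,6,"pics/c13.png",proj(t,w2w(q,P)))
a=cv2.imread("pics/c12.png").astype(int);b=cv2.imread("pics/c13.png").astype(int);d=np.abs(a-b).max(2); print("diff lid area",d[50:540,100:600].max(), d[50:540,100:600].mean())
E
```

```text
t 18.575 washer-frame TCP [-75.5 -92.7  92.6] rotvec to ideal [-0.003 -0.004 -0.603]
F [ 0.52 -0.85  0.46] j [-15.5  -9.4 -62.8 -14.7  24.9 -18.5]
[-0.49 -0.08 -0.67]
[ 0.66 -0.91  0.73]
[ 0.18 -0.63 -0.76]
[-1.11 -0.09 -0.69]
diff lid area 32 2.404514285714286
```

Emit:
move_arm --motion '[{"delta_pos":[-0.5,0.34,0],"delta_rot":[0,0,0]},{"delta_pos":[-1,0.68,0],"delta_rot":[0,0,0]},{"delta_pos":[-1.5,1.03,0],"delta_rot":[0,0,0]},{"delta_pos":[-2,1.37,0],"delta_rot":[0,0,0]},{"delta_pos":[-2.5,1.7,0],"delta_rot":[0,0,0]},{"delta_pos":[-3.2,2.2,0],"delta_rot":[0,0,0]},{"delta_pos":[-4.0,2.7,0],"delta_rot":[0,0,0]}]'

```text
time: 19.7
eef_pos: [536.5, -45.7, 93.1]
eef_rot: [-89.9, 34.5, 15.2]
ft_force: [-0.4, -0.4, -0.3]
grip_width: 0.1
```

```bash
python3 st.py
```

```text
t 19.7 washer-frame TCP [-124.4  -92.4   93.1] rotvec to ideal [-0.003 -0.004 -0.603]
F [-0.4  -0.42 -0.32] j [-20.  -15.1 -66.  -10.8  28.3 -21.6]
```

Emit:
move_arm --motion '[{"delta_pos":[-1,0,0],"delta_rot":[0,0,0]},{"delta_pos":[-2,-1,0],"delta_rot":[0,0,0]},{"delta_pos":[-3,-2.5,0],"delta_rot":[0,0,0]},{"delta_pos":[-4,-4,0],"delta_rot":[0,0,0]},{"delta_pos":[-5,-5.5,0],"delta_rot":[0,0,0]},{"delta_pos":[-6,-7,0],"delta_rot":[0,0,0]},{"delta_pos":[-6,-7,0],"delta_rot":[0,0,0]}]'

```text
time: 20.58
eef_pos: [528.5, -48.8, 187.5]
eef_rot: [-90.0, 34.3, 15.1]
ft_force: [-0.5, -0.0, -0.2]
grip_width: -0.0
```

```bash
python3 st.py;  python3 - <<'E'
from kin import *
q=np.load('pose.npy')
t=get("top"); s=get("scene")
P=np.array([onlid(0,0,0,y,0) for y in(106,-108)])
a=t["pixels"][110:230,200:360,::-1]; b=s["pixels"][140:260,220:380,::-1]
im=np.hstack([cv2.resize(k,(400,300),interpolation=cv2.INTER_CUBIC) for k in(a,b)])
c=cv2.resize(t["pixels"][:,:,::-1],(800,500))[100:400]
cv2.imwrite("pics/end.png",np.vstack([im,c]))
crop(t,210,120,130,100,6,"pics/c14.png",proj(t,w2w(q,P)))
b=cv2.imread("pics/c14.png").astype(int);a=cv2.imread("pics/c13.png").astype(int);d=np.abs(a-b).max(2); print("diff",d[50:420,100:600].max(), d[50:420,100:600].mean())
E
```

```text
t 20.575 washer-frame TCP [-133.   -93.2  187.5] rotvec to ideal [-0.001 -0.005 -0.599]
F [-0.46 -0.01 -0.15] j [-21.  -24.8 -57.4   7.6  29.1 -22.4]
diff 24 2.6737891891891894
```

View pics/end.png

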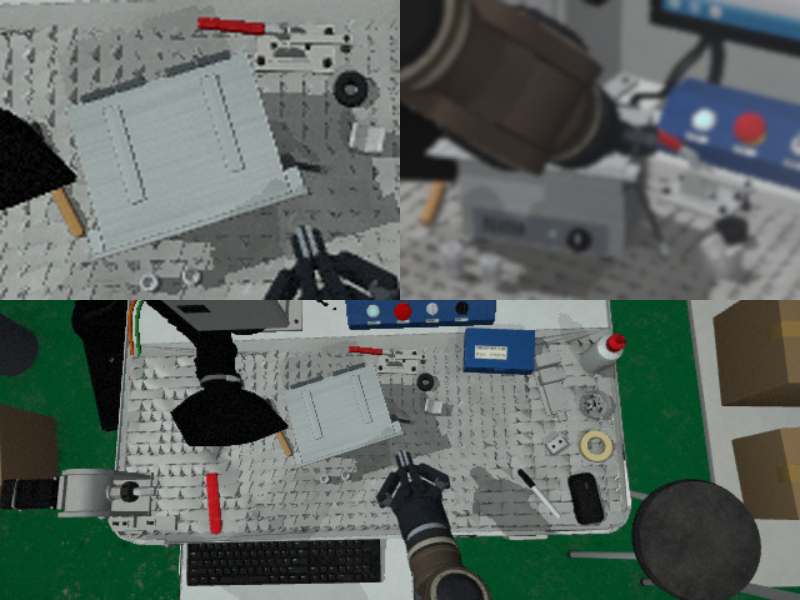

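```bash
python3 - <<'E'
from rig import ctrl
print(ctrl.job_done())
E
```

```text
the job is handed in; nothing more can be done
None
```

The lid is shut and the job is handed in at about 20.7 s of the 51 s allowed. There is no verdict, so what follows is from my own checks.

**What I did:** I slid the shut fingers under the lip just inside the rod, pitched 34° down because the elbow's range would not allow a level finger. I then pushed outward at about 12–16 mm/s. The rod met the finger with about 2.5 N and swung clear. The lid settled on the finger, with −2.4 N at the first reading after release. I lowered it on the finger over about 9 s, slowing near the end, and backed out once it was down.

**What my last checks showed:**
- **Lid shut:** The load left the finger at the height I had worked out for shut. Lowering 5 mm more gave no load and no visible lid movement, beyond picture noise.
- **Lid position:** In the top picture the lid's front edge lies where my model puts the shut lid. I could not confirm the last millimetre by picture alone.
- **Rod:** The rod hangs beside the tank, about where it should at 2.75.
- **Bystanders:** Both bushes measured where they were. The V-block, nut, brush and marker I only checked by eye, and they look unmoved.
- **Robot:** It touches nothing.

**What went wrong or disagreed:**
- The first, nearly level approach stopped at the elbow limit in free space, so I changed to the tilted finger.
- One move call was refused for its format, with no motion.
- In the side camera the tank's front right bottom corner was about 3 pixels off my fit, so I left the bottom corners out and fitted the rim and lid points.

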